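# Mount the marble dish in the desk bracket

## Robot

A 6-joint arm with a two-finger parallel gripper is mounted at the origin on the work surface. World frame = base frame: x ahead of the robot, y to its left, z up, the work surface at z = 0. Lengths are in m, angles in rad, forces in N, time in s.
With the tool pointing down it reaches from about 0.425 to 0.95 m from the base axis. Payload 3.5 kg.
Tool frame: the origin (TCP) lies on the centre line of the jaws, within the pads' length; the fingertips stand tip_extent ahead of it and the grasp point (between the pads) lies 2 mm behind it (tip_extent is the distance from the TCP to the fingertips, in m); z points along the fingers, y is the direction in which the jaws open and shut (so a half turn about z gives the same grasp; the last joint's range is limited). The gripper opens to 85 mm and grips with 20 to 120 N. Pads are 22 mm wide; open, the fingers measure 114 mm over their backs; the gripper's body (76 mm by 85 mm) begins 54 mm behind the grasp point. The pads swing forward as they close: fully open they stand 13 mm farther back than shut.
Start: joints at [-1.378, 0.286, 1.577, -0, 1.279, -0.15], TCP at [0.227, -0.636, 0.248] pointing down, gripper open.
Joint ranges: [-2.77, 2.77], [-0.9, 2.22], [0.21, 2.48], [-1.53, 4.67], [0.24, 2.81], [-2.84, 2.84]. Speed limits (rad/s): [2.79, 2.79, 3.14, 3.14, 3.14, 3.14].

## Interface

Orientations are given as a unit quaternion [x, y, z, w].
In Python, from plant import * gives the robot as it stands.
- The arm moves only by the shell command python3 -m crank 'ROWS' [FORCE]. ROWS is JSON, a list of rows, each a list of 7 numbers: the gripper's target within -1 to 1 (shut at 1, half-way at 0, fully open at -1), then the shift along the tool's x, y, z in cm, then the turn, a rotation vector about the tool's x, y, z in degrees. In form: [[fingers, tx, ty, tz, wx, wy, wz], ...]. A call has 1 to 5 rows; each row shifts and turns the commanded pose from where the row before left it, along the tool's axes as they then stand; what a row does not reach is not made up. A row lasts 1/10 s, in which the tool goes at most 50 mm and 8.59 degrees, less where a joint would pass 70% of its speed; a pose out of reach is approached as far as the arm can. A call is refused whole if a number of a shift passes 5 or a number of a turn 8.59, either way. A call with a gripper value outside its range is refused whole. The fingers move at their own pace and stop on an object; FORCE is the grip in N (left out, the last holds). Time passes only in rows, so rows that do not move let the fingers close. It gives the time, the measured TCP pose, the force and the opening at its end, in the units of the state.
- get_state(): the state, without advancing time (a new reading comes with each control period).
- read_camera(name): name is "scene" or "top" or "wrist"; returns a dict with "color" (384x512x3 uint8, red, green, blue), "vfov" (degrees; the focal length in pixels is half the picture's height over the tangent of half this angle, whatever the lens; pixels are square), "cx", "cy" (the principal point, pixels), "distortion" ([k1, k2, p1, p2, k3] as OpenCV has them; the pictures are not rectified), "cam_to_world" (4x4, takes a point from camera to world coordinates). Camera axes: x right, y up, looking along -z (the intrinsics and any distortion apply to the point x, -y, -z); pixel columns grow to the right and rows downward; lengths in m; the calibration is good to about 2 mm. A picture is of the moment at which its call begins. There is no depth.
- sign_off(): hands the job in, once; it reports no verdict.
Trained networks look in the newest picture that a camera, given by its name, has taken for a name from the list of things; names that differ only in an ending like _2 or _b are one class to them, and where a whole thing is asked for, a point or a joint stands for the part that bears it (a point fixed in the world has none). Each returns a list of dicts, best first, with "p" (0 to 1); they miss things now and then, are a little off and sometimes report something else, mostly with a low value. They report only what shows in the picture. A call takes as long as a camera call.
- trace(thing, camera): "pixels" (384x512 bool, what is visible of it) and "location" ([column, row] in pixels, amid what is visible of it).
- place_of(thing, camera): "location" ([column, row] in pixels: a listed point, or the origin of a listed thing).
The state is a dict: "time": time; "qpos": joint angles; "dq": joint speeds; "joint_efforts": joint torques, N m; "eef_pos": TCP position; "tcp_rot": TCP orientation; "contact_force": force on the tool from outside, world axes, zero at the start; "wrist_torque": the same for the moment, N m; "opening": opening from 0.0 (shut) to 1.0 (fully open).
Only numpy, scipy, OpenCV 4.12 (cv2) and the standard library are available. Lean on these libraries where they do the work, as an engineer would, in place of code of your own. Each camera call takes 0.05 s, during which the arm holds its last target.

## Task

Take the small blue dish with the loose marble off its tube stand, hold it level, and lower its stem through the keyhole of the dark desk bracket with the dish's red tab over the bracket's red mark, until the key on the stem has passed below the plate but the dish still hangs clear above it. Then turn the dish a quarter turn anticlockwise (seen from above) so that the tab points over the white mark, with the marble staying near the middle of the dish all along, and do not upset the mouse, pen cup or plant. Finish while still holding the dish there, still and level, not resting on the bracket, because its clamp screw is not tightened yet.

Things in the scene. Friction and masses are not known exactly. Their poses are not given: they have to be found in the camera images.
- dish: Round blue dish, 58 mm across, 18 mm high, 0.2 kg, loose. Origin: centre of its flat underside; z up. Inside is a shallow cone (8 degrees), lowest point 6 mm above the underside, where the marble lies. Grip pads at its +y and -y sides, red tab at +x, stem below. At the start it sits level on the stand, underside 70 mm above the desk, stem inside the tube.
- dish_grip (a point): Where to grip: on the dish's axis, 14 mm above the underside. Two black flat grip pads at the dish's +y and -y sides, 30 mm long along x, from the underside to 20 mm above it, outer faces 62 mm apart. Close the fingers along the dish's y, from above.
- dish_tab (a point): Outer end of the dish's red tab, at (42, 0, 13) mm in the dish's frame (10 mm wide, 6 mm thick).
- stem_tip (a point): Lower end of the steel stem, 12 mm in diameter, that hangs from the dish's centre to 55 mm below the underside; its last 5 mm taper to 6 mm.
- stem_key (a point): Outer end of the key, a lug 6 mm wide that sticks out of the stem to the dish's +x (below the red tab) to 12 mm from the axis, 40 to 46 mm below the underside.
- marble_center (a point): Centre of the loose amber glass marble, 22 mm in diameter, 15 g. At rest in the middle of the dish its centre is on the dish's axis, 17 mm above the underside.
- stand: Upright white tube fixed to the desk, 52 mm outside, 40 mm inside, 70 mm high, open on top. Origin: centre of its foot on the desk.
- bracket: Dark steel bracket fixed to the desk. Origin: on the desk straight below its hole; z up. An eight-sided level plate 48 mm across (56 over the corners), 8 mm thick, top 100 mm above the desk, nothing higher. An upright (x 14 to 24 mm, y -12 to 12 mm) carries it on a foot, 8 mm high and 64 mm wide, that reaches 95 mm to +x. A brass screw sticks out at +x, 55 mm up, to x = 38 mm.
- bracket_hole (a point): Centre of the plate's 16 mm square hole (sides along the bracket's x and y), level with the plate's top. A slot 11 mm wide runs from the hole to the bracket's -x, to 15 mm from the centre, for the key. With the dish's underside 0 to 32 mm above the plate's top, the key is below the plate and turns freely.
- red_mark (a point): Centre of the red mark (9 x 24 mm) on the plate's top beyond the slot, 19.5 mm from the hole's centre at the bracket's -x; that edge of the plate is red too.
- white_mark (a point): Centre of the white mark (9 x 24 mm) on the plate's top, 19.5 mm from the hole's centre at the bracket's -y, a quarter turn anticlockwise (from above) from the red mark; that edge of the plate is white too.
- mouse: Bystander: blue and black computer mouse, 100 x 60 mm, 31 mm high. Origin: centre of its underside.
- pencup: Bystander: black cup, 72 mm across, 85 mm high, with three pens up to 120 mm high. Origin: centre of its underside.
- plant: Bystander: small potted plant, white pot, about 90 mm across and 102 mm high with leaves. Origin: centre of its underside.

How it is judged:
By the outcome, as a careful person would: the job done as asked, in the order asked, and still so for the second after the job is handed in, while the arm keeps its last pose, push and grip.
It also fails if it takes over 64 s, if anything falls off the work surface, if the arm or the gripper's body presses on something with over 40 N, if the wrist force passes 120 N, or if a joint passes its speed limit or range.

## Working session

There is one attempt and no reset: what is moved stays moved. The work goes in short steps, Python scripts to look and compute and a shell command to move; the robot and the scene stay as the last step left them, time stands still between calls to the robot, and variables do not carry over. Pictures are saved under pics/ and viewed, and the job is handed in when it is done.

```bash
ls; mkdir -p pics; python3 - <<'E'
from plant import *
import cv2
s=get_state()
for k,v in s.items(): print(k,v)
for c in ["scene","top","wrist"]:
    d=read_camera(c); cv2.imwrite(f"pics/{c}0.png",d["color"][:,:,::-1])
    print(c,d["vfov"],d["cx"],d["cy"],d["distortion"],d["cam_to_world"])
    for t in ["dish","dish_grip","dish_tab","bracket","bracket_hole","red_mark","white_mark","marble_center","stand","mouse","pencup","plant"]:
        r=place_of(t,c); print(t,[(x["location"],round(x["p"],2)) for x in r[:2]])
print(get_state()["time"])
E
```

```text
pics
time 0.0
qpos [-1.37803878e+00  2.87150490e-01  1.57818324e+00  3.69445727e-06
  1.27858042e+00 -1.50006461e-01]
dq [ 0.00095579 -0.00030421 -0.00088114 -0.00204406 -0.00051547 -0.00181864]
joint_efforts [ 6.58942936e-04 -4.05981016e+01 -2.92623550e+01 -7.29238195e-05
  5.66245973e-03  5.13968942e-06]
eef_pos [ 0.22676713 -0.63511508  0.24695386]
tcp_rot [ 9.85349442e-01  1.70543628e-01 -2.30419036e-05 -1.16052402e-03]
contact_force [-0.08167894 -0.17259891 -0.08726714]
wrist_torque [ 0.01044359  0.02278202 -0.01209541]
opening 1.0021383744726708
scene 50.011362660069906 252.5554420606674 196.06872781351507 [-0.06198076  0.          0.          0.          0.        ] [[ 0.56067857 -0.48076479  0.67416968  1.10432255]
 [ 0.82798671  0.31685823 -0.46264336 -0.35711593]
 [ 0.00880643  0.81759775  0.57572248  0.5519241 ]
 [ 0.          0.          0.          1.        ]]
dish [([348.1, 170.2], 0.69)]
dish_grip [([348.5, 165.6], 0.6)]
dish_tab [([325.0, 164.2], 0.63)]
bracket [([349.1, 170.7], 0.2)]
bracket_hole [([140.2, 229.7], 0.62), ([138.5, 221.6], 0.53)]
red_mark [([137.4, 22
[... 897 characters left out ...]
le_center [([144.7, 207.3], 0.67), ([137.8, 192.4], 0.42)]
stand [([149.6, 194.8], 0.65)]
mouse [([272.7, 284.0], 0.68)]
pencup []
plant [([371.0, 125.6], 0.95)]
wrist 59.279426466800196 255.66423771414972 190.70596801956782 [-0.00775643  0.          0.          0.          0.        ] [[ 3.36346737e-01  8.89302944e-01  3.09856655e-01  3.07322475e-01]
 [-9.41738168e-01  3.17727559e-01  1.10355889e-01 -6.06389741e-01]
 [-3.10181359e-04 -3.28921682e-01  9.44357152e-01  3.74952486e-01]
 [ 0.00000000e+00  0.00000000e+00  0.00000000e+00  1.00000000e+00]]
dish []
dish_grip []
dish_tab []
bracket []
bracket_hole []
red_mark []
white_mark []
marble_center []
stand []
mouse []
pencup []
plant []
1.95
```

View pictures.

```bash
cd pics; python3 - <<'E'
import cv2
a=cv2.imread("scene0.png");b=cv2.imread("top0.png")
cv2.imwrite("s0z.png",cv2.resize(a[120:384,80:400],None,fx=2.4,fy=2.2,interpolation=cv2.INTER_CUBIC))
cv2.imwrite("t0z.png",cv2.resize(b[80:330,90:430],None,fx=2.3,fy=2.3,interpolation=cv2.INTER_CUBIC))
E
```

```text
(no output)
```

View pics/s0z.png

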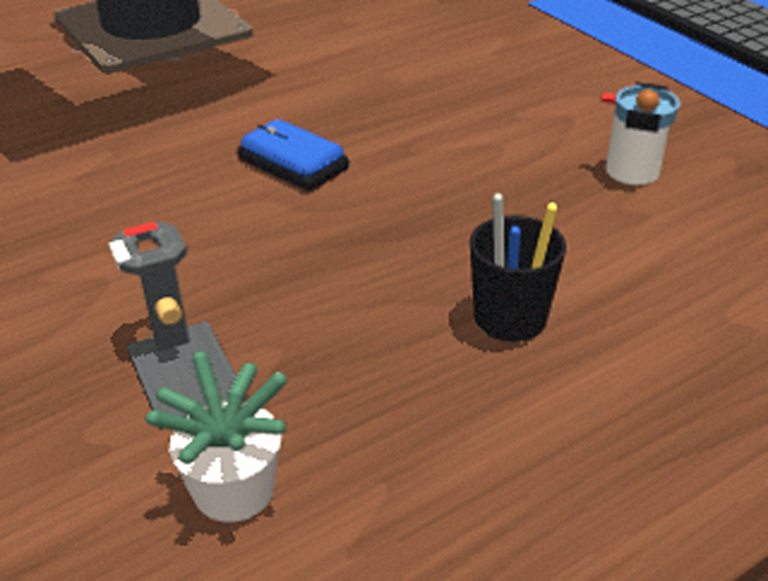

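View pics/t0z.png

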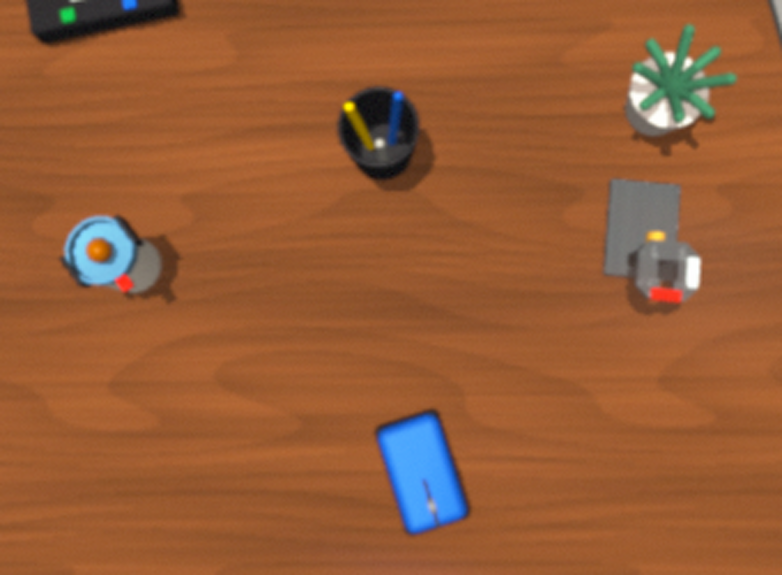

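View pics/scene0.png

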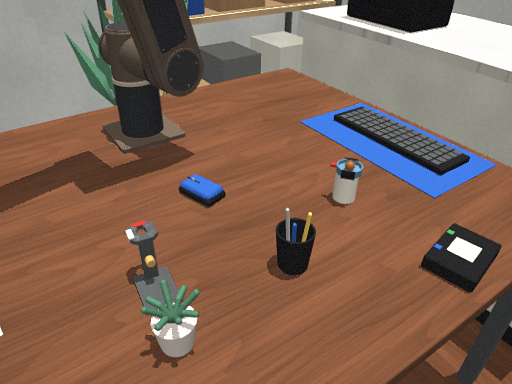

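View pics/top0.png

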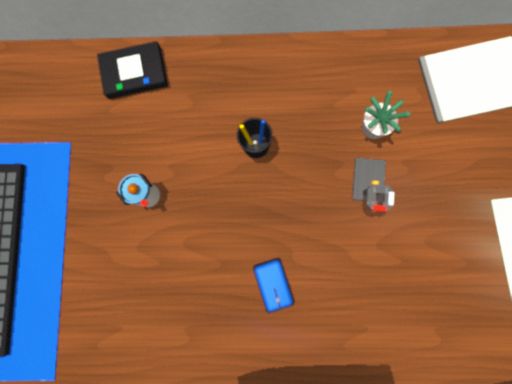

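```bash
cat > h.py <<'E'
import numpy as np, cv2, json
from scipy.optimize import least_squares
from scipy.spatial.transform import Rotation as R
from plant import *
def cam(name,save=None):
    d=read_camera(name)
    if save: cv2.imwrite("pics/"+save,d["color"][:,:,::-1])
    return d
def KD(d):
    f=d["color"].shape[0]/2/np.tan(np.radians(d["vfov"])/2)
    return np.array([[f,0,d["cx"]],[0,f,d["cy"]],[0,0,1.]]),np.array(d["distortion"])
def proj(d,P):
    K,D=KD(d);T=np.linalg.inv(d["cam_to_world"]);P=np.atleast_2d(P)
    c=P@T[:3,:3].T+T[:3,3]; c=c*[1,-1,-1]
    return cv2.projectPoints(c.reshape(-1,1,3),np.zeros(3),np.zeros(3),K,D)[0].reshape(-1,2)
def onz(d,px,z):
    K,D=KD(d);u=cv2.undistortPoints(np.array(px,float).reshape(-1,1,2),K,D).reshape(-1,2)
    r=np.c_[u[:,0],-u[:,1],-np.ones(len(u))]@d["cam_to_world"][:3,:3].T
    o=d["cam_to_world"][:3,3]; return o+r*((z-o[2])/r[:,2])[:,None]
def cols(d):
    im=d["color"].astype(int);r,g,b=im[...,0],im[...,1],im[...,2]
    return dict(red=(r>170)&(g<70)&(b<70),white=(r>190)&(g>190)&(b>190),
      blue=(b>130)&(g>100)&(b-r>40))
def cent(m,box):
    x0,x1,y0,y1=box;mm=np.zeros_like(m);mm[y0:y1,x0:x1]=m[y0:y1,x0:x1]
    v,u=np.nonzero(mm);return np.array([u.mean(),v.mean()]),len(u)
E
python3 - <<'E'
from h import *
for c,bx in (("top",dict(tab=(130,160,195,215),red=(365,395,200,218),white=(383,400,185,205),blue=(110,156,170,205))),
  ("scene",dict(tab=(325,345,158,172),red=(125,150,218,232),white=(120,140,225,243),blue=(335,370,150,180)))):
    d=cam(c);m=cols(d)
    for k in bx:
        mm=m["red" if k in("tab","red") else k]
        p,n=cent(mm,bx[k]); z=dict(tab=.083,red=.0985,white=.0985,blue=.088)[k]
        print(c,k,p.round(1),n,onz(d,p,z).round(4))
    for t,z in (("dish",.07),("stand",0),("dish_grip",.084),("mouse",0),("pencup",0),("plant",0),("bracket_hole",.1),("red_mark",.1),("white_mark",.1),("marble_center",.087),("bracket",0)):
        r=place_of(t,c)
        print(c,t,[(np.round(x["location"],1),round(x["p"],2),onz(d,x["location"],z)[0,:2].round(4)) for x in r[:2]])
E
```

```text
top tab [144.  202.9] 27 [[0.5516 0.2425 0.083 ]]
top red [379. 208.] 58 [[ 0.534  -0.2062  0.0985]]
top white [390.7 198.1] 71 [[ 0.5522 -0.2285  0.0985]]
top blue [133.1 188.4] 534 [[0.5798 0.2633 0.088 ]]
top dish [(array([133.4, 190.9]), 0.55, array([0.5774, 0.2693]))]
top stand []
top dish_grip [(array([144.5, 206.6]), 0.7, array([0.5441, 0.2409])), (array([133.6, 187. ]), 0.65, array([0.5831, 0.2639]))]
top mouse [(array([268.4, 283.8]), 0.88, array([0.3871, 0.0024])), (array([255.5, 147. ]), 0.44, array([0.681 , 0.0267]))]
top pencup [(array([254.6, 147.8]), 0.84, array([0.6792, 0.0287]))]
top plant []
top bracket_hole [(array([381.7, 198.1]), 0.63, array([ 0.5523, -0.2117]))]
top red_mark [(array([378.5, 206.5]), 0.78, array([ 0.5367, -0.205 ])), (array([136.2, 191.5]), 0.25, array([0.5718, 0.2524]))]
top white_mark [(array([391.2, 197. ]), 0.8, array([ 0.5541, -0.2291]))]
top marble_center [(array([366.4, 202.9]), 0.62, array([ 0.545 , -0.1865])), (array([132.1, 193.2]), 0.58, array([0.5705, 0.2653]))]
top bracket [(array([366.8, 201.6]), 0.98, array([ 0.5567, -0.209 ]))]
sc
[... 485 characters left out ...]
e mouse [(array([201.7, 193.4]), 0.56, array([ 0.3833, -0.0072]))]
scene pencup [(array([292.2, 264.5]), 0.63, array([0.6852, 0.023 ]))]
scene plant [(array([179. , 342.4]), 0.6, array([ 0.7223, -0.2307]))]
scene bracket_hole [(array([136.1, 220.6]), 0.71, array([ 0.5244, -0.2071])), (array([139.8, 231.2]), 0.66, array([ 0.5555, -0.2125]))]
scene red_mark [(array([141. , 222.9]), 0.81, array([ 0.5353, -0.2023])), (array([295.1, 263.7]), 0.28, array([ 0.7623, -0.041 ]))]
scene white_mark [(array([131. , 238.9]), 0.64, array([ 0.5663, -0.2322]))]
scene marble_center [(array([350.8, 164.1]), 0.42, array([0.5779, 0.2682]))]
scene bracket [(array([146.4, 272.8]), 0.81, array([ 0.5538, -0.215 ]))]
```

```bash
python3 - <<'E'
from h import *
print(get_state()["time"]); 
import plant as P
print(P.__dict__.get("tip_extent"), [k for k in P.__dict__ if not k.startswith("_")])
E
python3 -m crank '[[-1,1.8,-1.2,0,0,0,0],[-1,3.7,-2.4,0,0,0,0],[-1,3.7,-2.4,0,0,0,0],[-1,3.7,-2.4,0,0,0,0],[-1,3.7,-2.4,0,0,0,0]]'
python3 -m crank '[[-1,3.7,-2.4,0,0,0,0],[-1,3.7,-2.4,0,0,0,0],[-1,3.7,-2.4,0,0,0,0],[-1,3.7,-2.4,0,0,0,0],[-1,3.7,-2.4,0,0,0,0]]'
```

```text
3.15
0.017 ['read_camera', 'sign_off', 'get_state', 'trace', 'place_of', 'Unreachable', 'tip_extent']
time: 3.65
eef_pos: [0.3477, -0.4768, 0.2485]
tcp_rot: [0.985, 0.17, 0.0, 0.0]
contact_force: [0.4, -0.2, -0.1]
opening: 1.0
time: 4.15
eef_pos: [0.4817, -0.3015, 0.2486]
tcp_rot: [0.985, 0.17, 0.0, 0.0]
contact_force: [-0.2, -0.3, -0.2]
opening: 0.997
```

```bash
python3 -m crank '[[-1,3.7,-2.4,0,0,0,0],[-1,3.7,-2.4,0,0,0,0],[-1,2.5,-1.5,0,0,0,0],[-1,0,0,0,0,0,0],[-1,0,0,0,0,0,0]]'
python3 - <<'E'
from h import *
d=cam("wrist","w1.png"); np.save("w1.npy",d,allow_pickle=True)
for t in ("bracket_hole","red_mark","white_mark"):
    for x in place_of(t,"wrist")[:2]: print(t,np.round(x["location"],1),round(x["p"],2),onz(d,x["location"],.1)[0,:2].round(4))
s=get_state();print(s["time"],s["eef_pos"],s["qpos"],s["tcp_rot"])
E
```

```text
time: 4.65
eef_pos: [0.553, -0.2101, 0.2483]
tcp_rot: [0.985, 0.171, -0.0, 0.0]
contact_force: [-0.5, -1.1, -0.0]
opening: 1.0
red_mark [247.  200.1] 0.65 [ 0.5324 -0.2088]
white_mark [276.4 188.5] 0.6 [ 0.5511 -0.2291]
4.85 [ 0.5522659  -0.21151121  0.24832005] [-5.37127871e-01  1.04074676e-01  1.78791256e+00 -2.19848023e-04
  1.24969203e+00  6.92753909e-01] [ 9.85501408e-01  1.69667207e-01 -1.00708931e-04  5.11138702e-05]
```

```bash
python3 - <<'E'
import cv2
a=cv2.imread("pics/w1.png");cv2.imwrite("pics/w1z.png",cv2.resize(a[120:270,150:350],None,fx=4,fy=4,interpolation=cv2.INTER_CUBIC))
E
```

```text
(no output)
```

View pics/w1z.png

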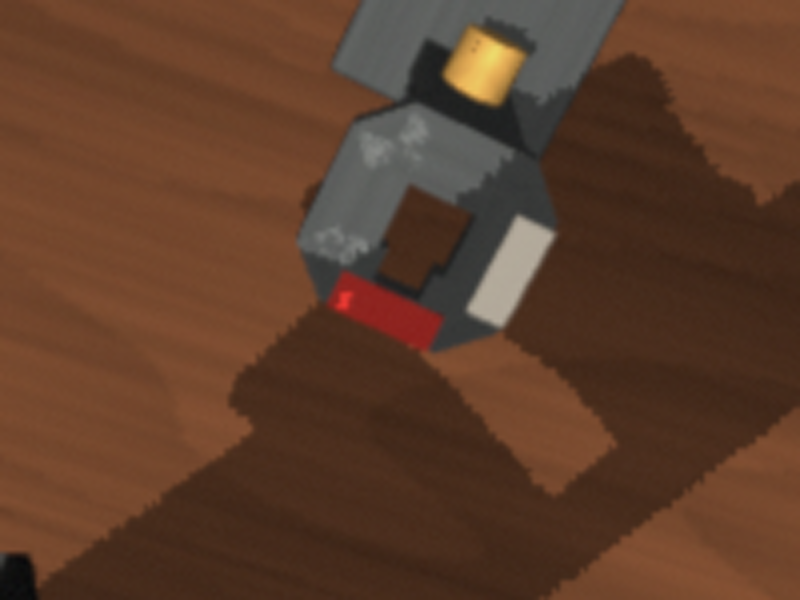

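```bash
cat >> h.py <<'E'
def fit2(d,px,Q,z,p0):
    """pose x,y,yaw of planar pts Q (mm) at height z (scalar or arr)"""
    Q=np.array(Q,float);px=np.array(px,float);z=np.broadcast_to(z,(len(Q),))
    def w(p):
        c,s=np.cos(p[2]),np.sin(p[2]);q=Q/1000
        return np.c_[p[0]+c*q[:,0]-s*q[:,1],p[1]+s*q[:,0]+c*q[:,1],z]
    r=least_squares(lambda p:(proj(d,w(p))-px).ravel(),p0,x_scale=[.01,.01,.1],loss="soft_l1")
    return r.x,(proj(d,w(r.x))-px)
E
python3 - <<'E'
from h import *
d=np.load("w1.npy",allow_pickle=True).item()
px=np.array([(346,272),(443,317),(327,303),(430,350),(518,214),(466,310),(556,234),(502,328),(411,185),(473,213)])
px=(px+.5)/4-.5+[150,120]
Q=[(-15,12),(-15,-12),(-24,12),(-24,-12),(12,-15),(-12,-15),(12,-24),(-12,-24),(8,8),(8,-8)]
p,r=fit2(d,px,Q,.1,[.553,-.21,-.1]);print(p,np.degrees(p[2]));print(r.round(2))
# pick also scene/top fit
E
```

```text
[ 0.55422263 -0.20974986 -0.11498451] -6.588126863149066
[[ 0.12 -0.63]
 [ 0.83 -0.29]
 [ 0.44  0.43]
 [-0.52  0.07]
 [-0.48  0.2 ]
 [-0.29  0.  ]
 [-0.61 -0.3 ]
 [-0.09 -0.21]
 [-0.17 -0.11]
 [ 1.27  0.99]]
```

```bash

python3 -m crank '[[-1,0.8,-2.0,0,0,0,0],[-1,1.7,-4,0,0,0,0],[-1,1.7,-4,0,0,0,0],[-1,1.7,-4,0,0,0,0],[-1,1.7,-4,0,0,0,0]]'
python3 -m crank '[[-1,1.7,-4,0,0,0,0],[-1,1.7,-4,0,0,0,0],[-1,1.7,-4,0,0,0,0],[-1,1.7,-4,0,0,0,0],[-1,1.7,-4,0,0,0,0]]'
python3 -m crank '[[-1,1.7,-4,0,0,0,0],[-1,0.5,-1.8,0,0,0,-6.8],[-1,0,0,0,0,0,-6.8],[-1,0,0,0,0,0,-6.8],[-1,0,0,0,0,0,0]]'
python3 - <<'E'
from h import *
d=cam("wrist","w2.png"); np.save("w2.npy",d,allow_pickle=True)
a=d["color"][:,:,::-1]
cv2.imwrite("pics/w2z.png",cv2.resize(a[120:270,150:350],None,fx=4,fy=4,interpolation=cv2.INTER_CUBIC))
s=get_state();print(s["time"],s["eef_pos"],s["qpos"],s["tcp_rot"])
E
```

```text
time: 5.35
eef_pos: [0.5637, -0.015, 0.2485]
tcp_rot: [0.986, 0.169, 0.0, 0.0]
contact_force: [0.7, 0.3, 0.5]
opening: 1.0
time: 5.85
eef_pos: [0.577, 0.2021, 0.2486]
tcp_rot: [0.986, 0.17, 0.0, 0.0]
contact_force: [0.5, -0.1, 0.0]
opening: 0.998
time: 6.35
eef_pos: [0.5783, 0.2629, 0.2482]
tcp_rot: [0.94, 0.342, -0.0, 0.0]
contact_force: [0.2, -0.3, -0.6]
opening: 0.999
6.4 [0.57833364 0.26275654 0.2482951 ] [ 2.66963106e-01  2.00232496e-01  1.67980276e+00 -7.93805271e-05
  1.26165565e+00  1.14261278e+00] [ 9.40197931e-01  3.40628605e-01 -5.20120350e-05  3.37295333e-05]
```

View pics/w2z.png

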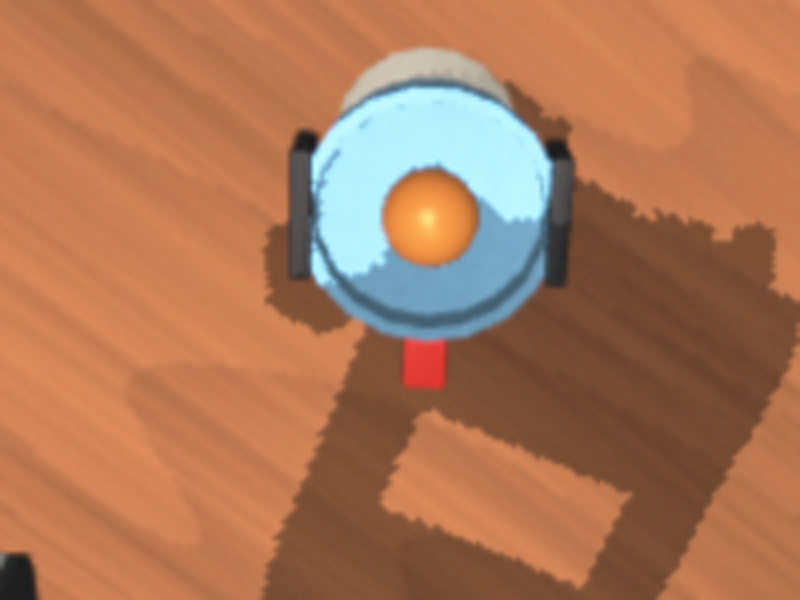

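```bash
python3 - <<'E'
from h import *
d=np.load("w2.npy",allow_pickle=True).item()
px=np.array([(290,150),(290,278),(572,158),(567,286),(403,388),(446,388),(430,217)])
px=(px+.5)/4-.5+[150,120]
Q=[(-15,-31),(15,-31),(-15,31),(15,31),(42,-5),(42,5),(0,0)]
z=np.array([.09,.09,.09,.09,.086,.086,.087])
p,r=fit2(d,px,Q,z,[.578,.264,-2.4]);print(p,np.degrees(p[2]));print(r.round(2))
p2,r=fit2(d,px[:6],Q[:6],z[:6],[.578,.264,-2.4]);print(p2,np.degrees(p2[2]));print(r.round(2))
s=get_state();Rm=R.from_quat(s["tcp_rot"]).as_matrix();print(Rm.round(4))
print("toolyaw",np.degrees(np.arctan2(Rm[1,0],Rm[0,0])), "delta tool", Rm.T@(np.r_[p[:2],.082]-s["eef_pos"])*100)
E
```

```text
[ 0.58011034  0.26316078 -2.47138247] -141.5997852094051
[[-0.38 -0.21]
 [-0.2   0.6 ]
 [ 0.78 -0.27]
 [-0.12  0.42]
 [ 0.04 -0.17]
 [ 0.03  0.1 ]
 [-0.03 -0.3 ]]
[ 0.58014795  0.26319991 -2.47132162] -141.59629859584285
[[-0.39 -0.27]
 [-0.2   0.55]
 [ 0.78 -0.33]
 [-0.12  0.36]
 [ 0.04 -0.23]
 [ 0.02  0.05]]
[[ 7.679e-01  6.405e-01 -1.000e-04]
 [ 6.405e-01 -7.679e-01 -1.000e-04]
 [-1.000e-04  0.000e+00 -1.000e+00]]
toolyaw 39.83035333661725 delta tool [ 0.16434165  0.0822918  16.62949237]
```

```bash

python3 -m crank '[[-1,0.16,0.08,2,0,0,1.4],[-1,0,0,4,0,0,0],[-1,0,0,4,0,0,0],[-1,0,0,3,0,0,0],[-1,0,0,1.5,0,0,0]]'
python3 -m crank '[[-1,0,0,1.1,0,0,0],[-1,0,0,0.5,0,0,0],[-1,0,0,0.5,0,0,0],[-1,0,0,0,0,0,0],[-1,0,0,0,0,0,0]]'
python3 - <<'E'
from h import *
d=cam("wrist","w3.png"); np.save("w3.npy",d,allow_pickle=True)
e=cam("scene"); a=e["color"][:,:,::-1]
cv2.imwrite("pics/s3z.png",cv2.resize(a[80:260,250:450],None,fx=3,fy=3,interpolation=cv2.INTER_CUBIC))
s=get_state();print(s["time"],s["eef_pos"],s["contact_force"],R.from_quat(s["tcp_rot"]).as_matrix().round(4))
E
```

```text
time: 6.9
eef_pos: [0.578, 0.2626, 0.0996]
tcp_rot: [0.944, 0.329, -0.003, -0.0]
contact_force: [-0.5, 0.7, -0.2]
opening: 0.996
time: 7.4
eef_pos: [0.5805, 0.2643, 0.0836]
tcp_rot: [0.944, 0.331, 0.001, 0.0]
contact_force: [-0.6, -0.5, -0.5]
opening: 0.997
7.5 [0.58041132 0.26431749 0.08345277] [ 0.88462302 -1.08344185  0.18336135] [[ 7.810e-01  6.245e-01  1.900e-03]
 [ 6.245e-01 -7.811e-01  5.000e-04]
 [ 1.800e-03  8.000e-04 -1.000e+00]]
```

View pics/w3.png

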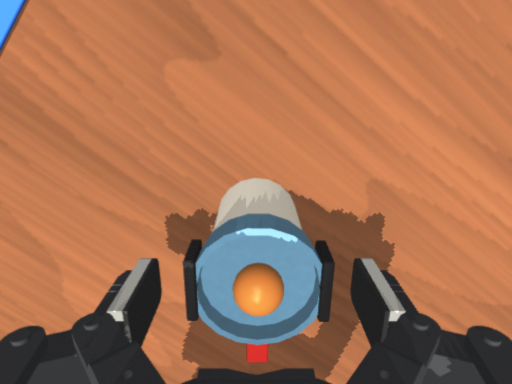

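View pics/s3z.png

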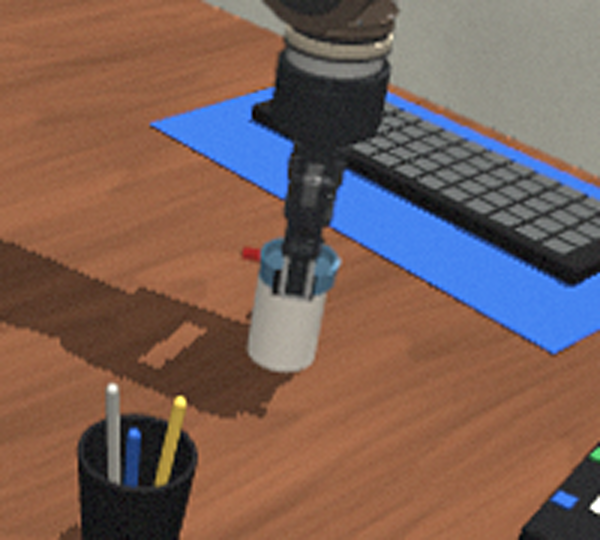

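```bash

python3 -m crank '[[-1,-0.05,0.12,0.1,0,0,0],[-1,0,0,0,0,0,0],[-0.35,0,0,0,0,0,0],[-0.4,0,0,0,0,0,0],[-0.4,0,0,0,0,0,0]]' 20
python3 -m crank '[[-0.4,0,0,0,0,0,0],[-0.4,0,0,0,0,0,0],[-0.3,0,0,0,0,0,0],[-0.2,0,0,0,0,0,0],[0,0,0,0,0,0,0]]' 20
```

```text
time: 8.0
eef_pos: [0.5803, 0.2628, 0.0815]
tcp_rot: [0.944, 0.331, 0.0, 0.0]
contact_force: [-1.1, 0.2, 0.1]
opening: 0.721
time: 8.5
eef_pos: [0.5803, 0.2628, 0.0815]
tcp_rot: [0.944, 0.331, 0.0, 0.0]
contact_force: [-0.6, 0.4, 2.6]
opening: 0.717
```

```bash

python3 -m crank '[[0.5,0,0,0,0,0,0],[0.5,0,0,0,0,0,0],[0.5,0,0,0,0,0,0],[0.5,0,0,0,0,0,0]]' 60
python3 -m crank '[[0.5,0,0,-0.1,0,0,0],[0.5,0,0,-0.2,0,0,0],[0.5,0,0,-0.4,0,0,0],[0.5,0,0,-0.2,0,0,0],[0.5,0,0,0,0,0,0]]'
python3 - <<'E'
from h import *
d=cam("wrist","w4.png"); np.save("w4.npy",d,allow_pickle=True)
s=get_state();print(s["time"],s["eef_pos"],s["contact_force"],s["wrist_torque"],R.from_quat(s["tcp_rot"]).as_matrix().round(4))
E
```

```text
time: 8.9
eef_pos: [0.5805, 0.263, 0.0818]
tcp_rot: [0.944, 0.331, 0.0, -0.0]
contact_force: [-0.8, -0.6, 4.9]
opening: 0.711
time: 9.4
eef_pos: [0.58, 0.2628, 0.0904]
tcp_rot: [0.944, 0.331, -0.0, -0.0]
contact_force: [-0.2, -0.1, -2.8]
opening: 0.712
9.45 [0.58001335 0.26281508 0.0902543 ] [ 0.46744187  0.20905484 -2.93750144] [-0.04204466  0.06049994  0.01640723] [[ 7.811e-01  6.245e-01 -2.000e-04]
 [ 6.245e-01 -7.811e-01 -0.000e+00]
 [-2.000e-04 -1.000e-04 -1.000e+00]]
```

View pics/w4.png

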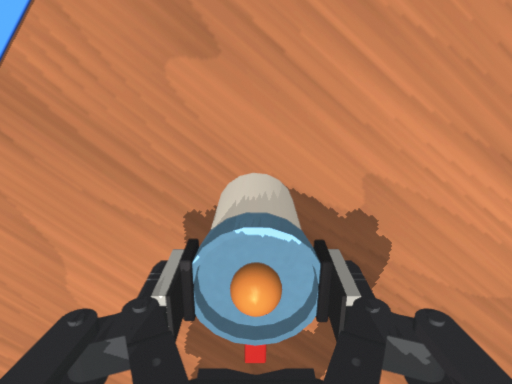

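```bash

python3 -m crank '[[0.5,0,0,-0.4,0,0,0],[0.5,0,0,-0.8,0,0,0],[0.5,0,0,-1.2,0,0,0],[0.5,0,0,-1.5,0,0,0],[0.5,0,0,-1.5,0,0,0]]'
python3 -m crank '[[0.5,0,0,-1.5,0,0,0],[0.5,0,0,-1.5,0,0,0],[0.5,0,0,-1.2,0,0,0],[0.5,0,0,-0.8,0,0,0],[0.5,0,0,-0.4,0,0,0]]'
python3 - <<'E'
from h import *
d=cam("wrist","w5.png"); np.save("w5.npy",d,allow_pickle=True)
a=d["color"][:,:,::-1];cv2.imwrite("pics/w5z.png",cv2.resize(a[190:384,160:360],None,fx=3,fy=3,interpolation=cv2.INTER_CUBIC))
e=cam("scene"); a=e["color"][:,:,::-1]
cv2.imwrite("pics/s5z.png",cv2.resize(a[50:230,250:450],None,fx=3,fy=3,interpolation=cv2.INTER_CUBIC))
s=get_state();print(s["time"],s["eef_pos"],s["contact_force"],s["opening"],R.from_quat(s["tcp_rot"]).as_matrix().round(4))
E
```

```text
time: 9.95
eef_pos: [0.5805, 0.2629, 0.1464]
tcp_rot: [0.944, 0.331, 0.001, 0.0]
contact_force: [1.7, 0.0, -2.0]
opening: 0.713
time: 10.45
eef_pos: [0.5805, 0.2629, 0.1996]
tcp_rot: [0.944, 0.331, 0.001, 0.0]
contact_force: [0.8, -0.1, -3.0]
opening: 0.712
10.55 [0.58027547 0.26286193 0.19879735] [-0.36763745 -0.58359255 -2.93550126] 0.7136705518852446 [[ 7.811e-01  6.244e-01  6.000e-04]
 [ 6.244e-01 -7.811e-01  2.000e-04]
 [ 6.000e-04  2.000e-04 -1.000e+00]]
```

View pics/w5z.png

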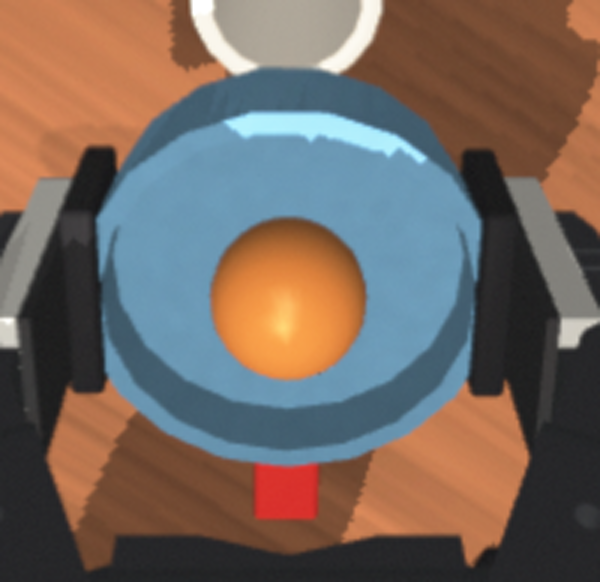

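View pics/s5z.png

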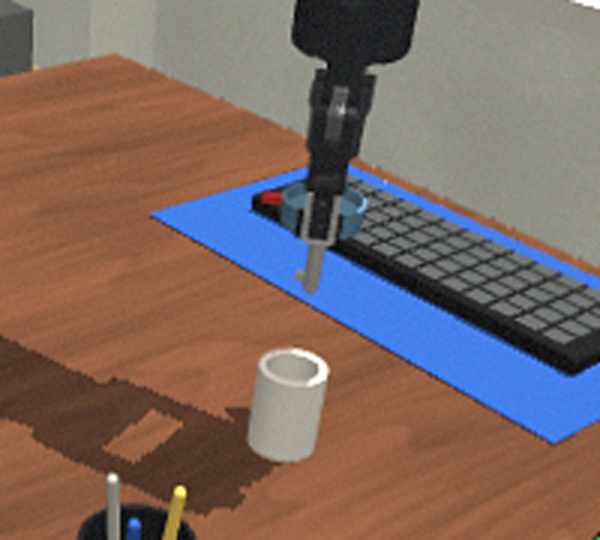

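```bash
cat >> h.py <<'E'
def fitdish(d,px,Q3,p0):
    Q3=np.array(Q3)/1000.;px=np.array(px,float)
    w=lambda p:np.c_[p[0]+np.cos(p[2])*Q3[:,0]-np.sin(p[2])*Q3[:,1],p[1]+np.sin(p[2])*Q3[:,0]+np.cos(p[2])*Q3[:,1],p[3]+Q3[:,2]]
    r=least_squares(lambda p:(proj(d,w(p))-px).ravel(),p0,x_scale=[.01,.01,.1,.01],loss="soft_l1")
    return r.x,proj(d,w(r.x))-px
E
python3 - <<'E'
from h import *
d=np.load("w5.npy",allow_pickle=True).item()
px=np.array([(62,210),(75,390),(512,215),(505,393),(255,518),(318,520),(289,299)])
px=(px+.5)/3-.5+[160,190]
Q=[(-15,-31,20),(15,-31,20),(-15,31,20),(15,31,20),(42,-5,16),(42,5,16),(0,0,17)]
p,r=fitdish(d,px,Q,[.58,.263,-2.47,.187]);print(p,np.degrees(p[2]));print(r.round(2))
s=get_state();Rm=R.from_quat(s["tcp_rot"]).as_matrix()
print("dish in tool mm",Rm.T@(np.r_[p[:2],p[3]]-s["eef_pos"])*1000,"toolyaw",np.degrees(np.arctan2(Rm[1,0],Rm[0,0])))
E
```

```text
[ 0.57938212  0.26229735 -2.47521741  0.1861996 ] -141.81951092168086
[[-0.32  0.61]
 [-0.1   0.98]
 [ 2.27  0.03]
 [-1.17  0.92]
 [ 0.04 -0.56]
 [ 0.15 -1.1 ]
 [ 0.03 -1.53]]
dish in tool mm [-1.05751737 -0.1197394  12.59711373] toolyaw 38.641309958835656
```

```bash

python3 -m crank '[[0.5,0,0,0,0,0,2],[0.5,0,0,0,0,0,4],[0.5,0,0,0,0,0,6],[0.5,0,0,0,0,0,7],[0.5,0,0,0,0,0,7]]'
python3 -m crank '[[0.5,0,0,0,0,0,7],[0.5,0,0,0,0,0,6],[0.5,0,0,0,0,0,4],[0.5,0,0,0,0,0,2.2],[0.5,0,0,0,0,0,0]]'
python3 -m crank '[[0.5,0.0,0.2,0,0,0,0],[0.5,0.03,0.5,0,0,0,0],[0.5,0.05,0.8,0,0,0,0],[0.5,0.07,1.1,0,0,0,0],[0.5,0.08,1.3,0,0,0,0]]'
python3 - <<'E'
from h import *
d=cam("wrist","w6.png")
s=get_state();print(s["time"],s["eef_pos"],s["contact_force"],s["opening"],R.from_quat(s["tcp_rot"]).as_matrix().round(4))
E
```

```text
time: 11.05
eef_pos: [0.5795, 0.2626, 0.1969]
tcp_rot: [0.994, 0.108, -0.001, 0.0]
contact_force: [0.5, -0.5, -3.2]
opening: 0.712
time: 11.55
eef_pos: [0.5796, 0.2627, 0.197]
tcp_rot: [0.998, -0.057, -0.001, 0.0]
contact_force: [-0.0, -0.1, -2.7]
opening: 0.708
time: 12.05
eef_pos: [0.5779, 0.2228, 0.1984]
tcp_rot: [0.998, -0.057, 0.0, 0.0]
contact_force: [0.3, 0.1, -2.8]
opening: 0.715
12.1 [0.57796111 0.2207716  0.19830224] [-0.09793555 -0.94954171 -3.97991595] 0.7157397476753957 [[ 9.933e-01 -1.152e-01 -3.000e-04]
 [-1.152e-01 -9.933e-01 -2.100e-03]
 [-1.000e-04  2.100e-03 -1.000e+00]]
```

View pics/w6.png

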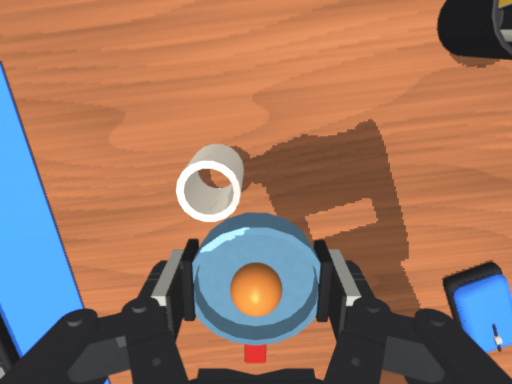

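```bash

python3 -m crank '[[0.5,0.02,0.4,0,0,0,0],[0.5,0.05,0.8,0,0,0,0],[0.5,0.07,1.2,0,0,0,0],[0.5,0.1,1.6,0,0,0,0],[0.5,0.12,1.9,0,0,0,0]]'
python3 -m crank '[[0.5,0.12,2,0,0,0,0],[0.5,0.12,2,0,0,0,0],[0.5,0.12,2,0,0,0,0],[0.5,0.12,2,0,0,0,0],[0.5,0.12,2,0,0,0,0]]'
python3 -m crank '[[0.5,0.12,2,0,0,0,0],[0.5,0.12,2,0,0,0,0],[0.5,0.12,2,0,0,0,0],[0.5,0.12,2,0,0,0,0],[0.5,0.12,2,0,0,0,0]]'
python3 -m crank '[[0.5,0.12,2,0,0,0,0],[0.5,0.12,2,0,0,0,0],[0.5,0.12,2,0,0,0,0],[0.5,0.12,2,0,0,0,0],[0.5,0.12,2,0,0,0,0]]'
python3 -m crank '[[0.5,0.12,1.9,0,0,0,0],[0.5,0.1,1.7,0,0,0,0],[0.5,0.08,1.4,0,0,0,0],[0.5,0.05,1.1,0,0,0,0],[0.5,0.03,0.8,0,0,0,0]]'
python3 -m crank '[[0.5,0,0.4,0,0,0,0],[0.5,0,0.1,0,0,0,0],[0.5,0,0,0,0,0,0],[0.5,0,0,0,0,0,0],[0.5,0,0,0,0,0,0]]'
python3 - <<'E'
from h import *
d=cam("wrist","w7.png"); np.save("w7.npy",d,allow_pickle=True)
e=cam("scene"); np.save("s7.npy",e,allow_pickle=True);a=e["color"][:,:,::-1]
cv2.imwrite("pics/s7z.png",cv2.resize(a[130:310,60:260],None,fx=3,fy=3,interpolation=cv2.INTER_CUBIC))
e=cam("top"); np.save("t7.npy",e,allow_pickle=True);a=e["color"][:,:,::-1]
cv2.imwrite("pics/t7z.png",cv2.resize(a[120:270,280:480],None,fx=3,fy=3,interpolation=cv2.INTER_CUBIC))
s=get_state();print(s["time"],s["eef_pos"],s["contact_force"],s["opening"],R.from_quat(s["tcp_rot"]).as_matrix().round(4))
E
```

```text
time: 12.6
eef_pos: [0.5746, 0.1637, 0.1983]
tcp_rot: [0.998, -0.057, 0.0, 0.0]
contact_force: [-0.8, -0.1, -3.1]
opening: 0.709
time: 13.1
eef_pos: [0.569, 0.063, 0.1984]
tcp_rot: [0.998, -0.057, 0.0, 0.0]
contact_force: [0.9, 1.3, -2.4]
opening: 0.712
time: 13.6
eef_pos: [0.5634, -0.037, 0.1984]
tcp_rot: [0.998, -0.057, 0.0, 0.0]
contact_force: [-1.2, 1.0, -2.4]
opening: 0.711
time: 14.1
eef_pos: [0.5578, -0.137, 0.1984]
tcp_rot: [0.998, -0.057, -0.0, 0.0]
contact_force: [-0.6, 0.3, -2.2]
opening: 0.714
time: 14.6
eef_pos: [0.5542, -0.2052, 0.1983]
tcp_rot: [0.998, -0.057, -0.0, -0.0]
contact_force: [-0.1, -0.6, -2.6]
opening: 0.714
time: 15.1
eef_pos: [0.5538, -0.2088, 0.1983]
tcp_rot: [0.998, -0.057, -0.0, -0.0]
contact_force: [-0.1, 0.6, -2.8]
opening: 0.711
15.25 [ 0.55379661 -0.20898138  0.19832161] [-1.40374395  0.91313632 -3.28438044] 0.7129846556352214 [[ 0.9935 -0.1138 -0.    ]
 [-0.1138 -0.9935  0.    ]
 [-0.     -0.     -1.    ]]
```

View pics/w7.png

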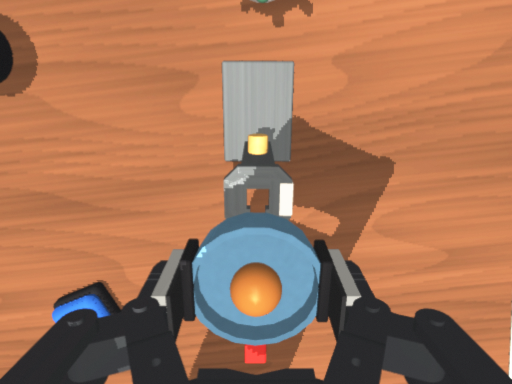

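View pics/s7z.png

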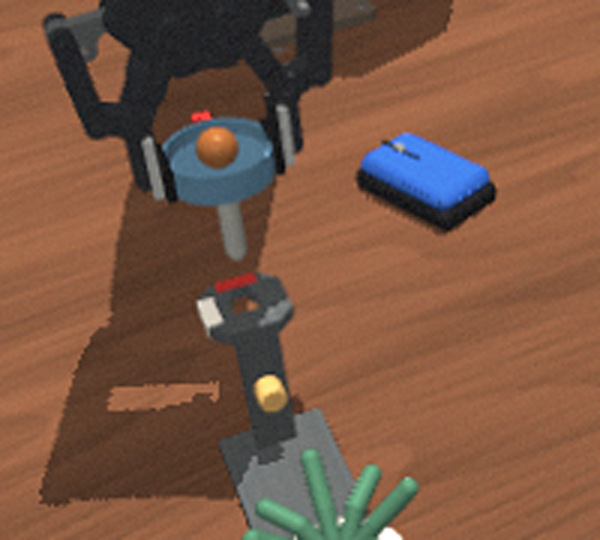

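View pics/t7z.png

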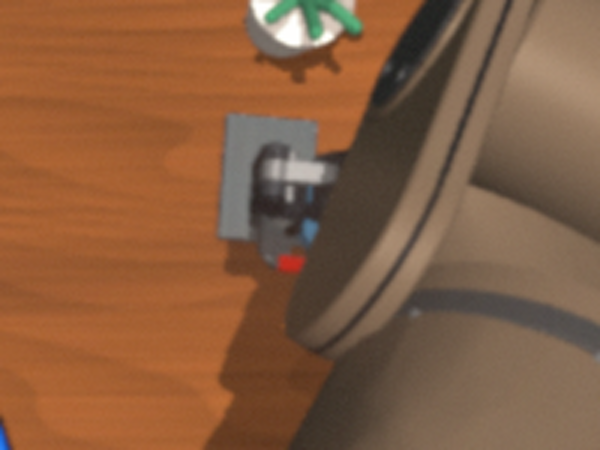

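```bash
python3 - <<'E'
from h import *
e=np.load("s7.npy",allow_pickle=True).item();a=e["color"][:,:,::-1]
cv2.imwrite("pics/s7y.png",cv2.resize(a[160:250,110:180],None,fx=6.6,fy=6.6,interpolation=cv2.INTER_CUBIC)[:600])
d=np.load("w7.npy",allow_pickle=True).item();a=d["color"][:,:,::-1]
cv2.imwrite("pics/w7y.png",cv2.resize(a[150:370,180:340],None,fx=2.7*1.5,fy=2.7,interpolation=cv2.INTER_CUBIC))
# predictions in scene
c,s_=np.cos(-.115),np.sin(-.115)
B=lambda x,y,z:[.55422+c*x/1e3-s_*y/1e3,-.20975+s_*x/1e3+c*y/1e3,z]
f=lambda p:((p-[110,160]+.5)*6.6-.5).round(0)
print("plate",f(proj(e,[B(8,8,.1),B(8,-8,.1),B(-8,8,.1),B(-8,-8,.1),B(-15,12,.1),B(-15,-12,.1),B(12,-15,.1),B(-12,-15,.1),B(12,-24,.1),B(-12,-24,.1)])))
print("stem tip/top",f(proj(e,[[.5538,-.2089,.1865-.055],[.5538,-.2089,.1865]])))
E
```

```text
plate [[246. 475.]
 [185. 493.]
 [230. 440.]
 [169. 458.]
 [237. 421.]
 [147. 447.]
 [162. 511.]
 [139. 456.]
 [127. 521.]
 [104. 466.]]
stem tip/top [[192. 368.]
 [157. 187.]]
```

View pics/s7y.png

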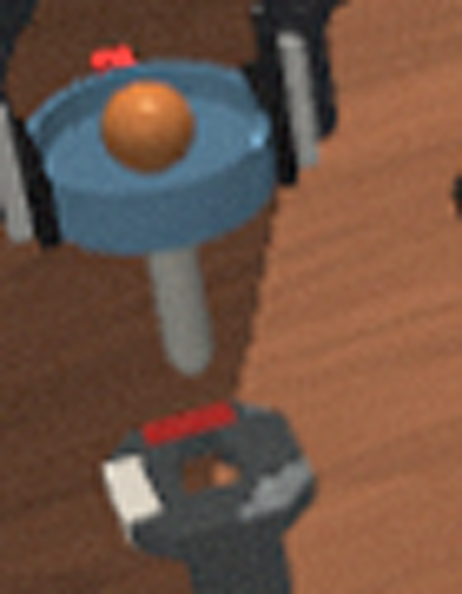

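View pics/w7y.png

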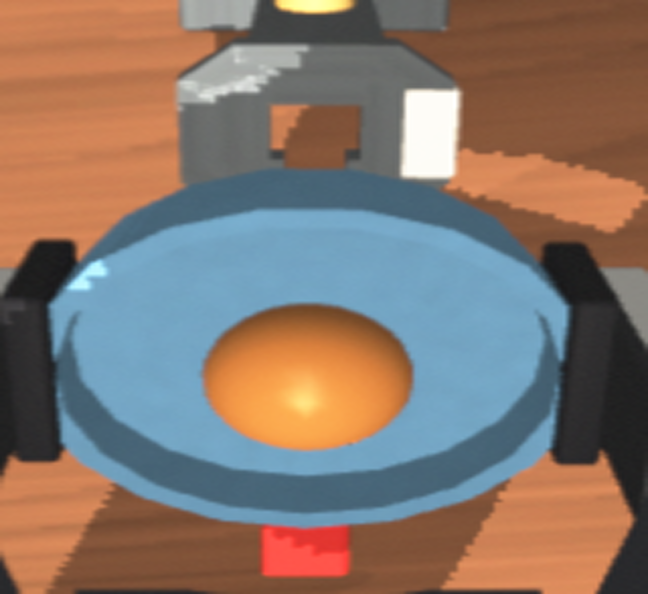

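```bash
python3 - <<'E'
from h import *
d=np.load("w7.npy",allow_pickle=True).item()
S=np.array([4.05,2.7]);f=lambda px:(np.array(px)+.5)/S-.5+[180,150]
px=[(270,104),(361,104),(403,88),(401,178),(461,90),(458,180),(180,90)]
Q=[(8,8),(8,-8),(12,-15),(-12,-15),(12,-24),(-12,-24),(10,24)]
p,r=fit2(d,f(px)[:6],Q[:6],.1,[.554,-.21,-.11]);print(p,np.degrees(p[2]));print(r.round(2))
# dish
px=[(2,308),(12,458),(610,305),(600,461),(263,577),(350,577),(308,377)]
Q=[(-15,-31,20),(15,-31,20),(-15,31,20),(15,31,20),(42,-5,16),(42,5,16),(0,0,17)]
q,r=fitdish(d,f(px),Q,[.554,-.209,-3.25,.187]);print(q,np.degrees(q[2]));print(r.round(2))
tt=np.array([.5538,-.20895]);Rm=R.from_quat(get_state()["tcp_rot"]).as_matrix()
T=Rm[:2,:2].T
print("hole in tool",T@(p[:2]-tt)*1e3,"hole(w1) in tool",T@(np.array([.5542,-.20975])-tt)*1e3,"dish in tool",T@(q[:2]-tt)*1e3)
print(proj(d,[.5538,-.20895,.2]),proj(d,[.5538,-.20895,.1]))
E
```

```text
[ 0.55423427 -0.20967877 -0.11538331] -6.610976795795988
[[ 0.49  0.29]
 [ 0.73  0.33]
 [ 0.44  0.87]
 [ 0.1  -0.91]
 [-1.03  0.15]
 [-1.54 -1.63]]
[ 0.55121974 -0.20746708 -3.25303208  0.18464365] -186.38500896713677
[[-0.88 -1.03]
 [ 1.97  3.24]
 [ 0.9  -0.17]
 [-1.6   1.92]
 [ 0.42 -0.56]
 [-0.03 -0.59]
 [-0.4   0.02]]
hole in tool [0.51437646 0.67462139] hole(w1) in tool [0.48842959 0.74929069] dish in tool [-2.7322327  -1.17969961]
[[258.00279182 281.69548419]] [[257.13933617 199.81854226]]
```

```bash
python3 - <<'E'
from h import *
C={"w1":([.5522659,-.21151121,.24832],[.985501408,.169667207,-1.007e-4,5.1e-5]),"w2":([.57833364,.26275654,.2482951],[.940197931,.340628605,-5.2e-5,3.4e-5]),"w5":([.58027547,.26286193,.19879735],None),"w7":([.55379661,-.20898138,.19832161],get_state()["tcp_rot"])}
M5=np.array([[.7811,.6244,.0006],[.6244,-.7811,.0002],[.0006,.0002,-1]])
for k,(p,q) in C.items():
    d=np.load(k+".npy",allow_pickle=True).item();T=d["cam_to_world"]
    Rm=M5 if q is None else R.from_quat(q).as_matrix()
    print(k,(Rm.T@(T[:3,3]-p)*1e3).round(2),R.from_matrix(Rm.T@T[:3,:3]).as_rotvec(degrees=True).round(2), proj(d,[p[0],p[1],p[2]-.0]).round(1),proj(d,[p[0],p[1],.1]).round(1))
E
```

```text
w1 [  86.8    -2.01 -126.58] [117.06 116.63  19.75] [[259.6 282.5]] [[257.7 180.7]]
w2 [  85.79   -0.59 -126.58] [117.02 116.71  19.76] [[256.6 280.6]] [[256.2 179.7]]
w5 [  85.83   -0.3  -127.46] [116.91 116.87  19.72] [[256.3 279.8]] [[256.  200.3]]
w7 [  85.27   -1.04 -126.62] [116.9  116.84  19.8 ] [[258.1 279.5]] [[257.2 199.8]]
```

```bash
python3 - <<'E'
from h import *
d=np.load("w7.npy",allow_pickle=True).item()
a=d["color"][:,:,::-1]
S=3.;f=lambda px:(np.array(px)+.5)/S-.5+[160,190]
cv2.imwrite("pics/w7x.png",cv2.resize(a[190:384,160:360],None,fx=3,fy=3,interpolation=cv2.INTER_CUBIC))
# amber centroid, tab centroid
for k in("w4","w5","w7"):
    d=np.load(k+".npy",allow_pickle=True).item()
    im=d["color"].astype(int);m=((im[...,0]>150)&(im[...,2]<90)&(im[...,1]>60)).astype(np.uint8);m[:260]=0;m[325:]=0;m[:,:225]=0;m[:,290:]=0
    m=cv2.morphologyEx(m,cv2.MORPH_OPEN,np.ones((5,5)));c,r=cv2.minEnclosingCircle(cv2.findNonZero(m))
    rd=cols(d)["red"];t,n=cent(rd,(235,280,335,375));v,u=np.nonzero(rd[335:375,235:280])
    print(k,"marble",c,r,"tab",t,n,u.min()+235,u.max()+235,v.max()+335)
    T=d["cam_to_world"]
    # tool frame from camera rigid mean
E
python3 - <<'E'
from plant import *
for i in range(3): print(get_state()["eef_pos"],get_state()["time"])
E
```

```text
w4 marble (255.5, 291.0) 25.224096298217773 tab [254.92857143 353.73626374] 364 245 265 362
w5 marble (255.5, 291.0) 25.224096298217773 tab [254.92857143 353.73626374] 364 245 265 362
w7 marble (255.5, 290.0) 25.480484008789062 tab [256.86075949 349.96835443] 158 244 265 361
[ 0.55379661 -0.20898138  0.19832161] 15.25
[ 0.55379661 -0.20898138  0.19832161] 15.25
[ 0.55379661 -0.20898138  0.19832161] 15.25
```

View pics/w7x.png

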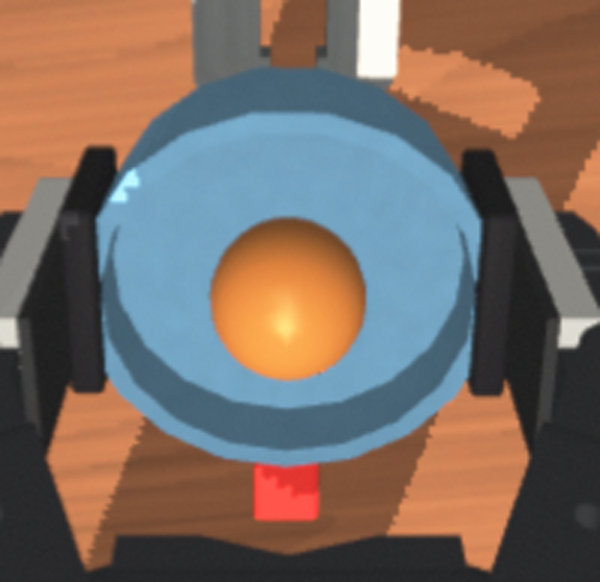

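```bash
python3 - <<'E'
from h import *
d=np.load("w7.npy",allow_pickle=True).item();w5=np.load("w5.npy",allow_pickle=True).item()
P5=np.array([.57938212,.26229735,.1861996,1])
print("dish via w5 fit",(d["cam_to_world"]@np.linalg.inv(w5["cam_to_world"])@P5)[:3])
for z in(.2025,.2035,.2045):print("marble",onz(d,[256,289.5],z))
print("tab end",onz(d,[255.3,362.6],.1863+.016), "pred dish from tab", onz(d,[255.3,362.6],.1863+.016)[0,:2]+.042*np.array([np.cos(-.115),np.sin(-.115)]))
E
```

```text
dish via w5 fit [ 0.55215906 -0.20789221  0.18497006]
marble [[ 0.55170714 -0.20783776  0.2025    ]]
marble [[ 0.55241705 -0.20791792  0.2035    ]]
marble [[ 0.55312696 -0.20799808  0.2045    ]]
tab end [[ 0.51134171 -0.20291809  0.2023    ]] pred dish from tab [ 0.55306429 -0.20773745]
```

```bash

python3 -m crank '[[0.5,0.04,0.03,0.2,0,0,0],[0.5,0.04,0.04,0.5,0,0,0],[0.5,0.04,0.04,0.8,0,0,0],[0.5,0,0,0.6,0,0,0],[0.5,0,0,0.3,0,0,0]]'
python3 -m crank '[[0.5,0,0,0.1,0,0,0],[0.5,0,0,0,0,0,0],[0.5,0,0,0,0,0,0]]'
python3 - <<'E'
from h import *
e=cam("scene"); s=get_state();np.save("s8.npy",e,allow_pickle=True);a=e["color"][:,:,::-1]
cv2.imwrite("pics/s8y.png",cv2.resize(a[160:250,110:180],None,fx=6.6,fy=6.6,interpolation=cv2.INTER_CUBIC)[:600])
print(s["time"],s["eef_pos"],s["contact_force"],s["opening"])
f=lambda p:((p-[110,160]+.5)*6.6-.5).round(0)
x,y,z=s["eef_pos"]
print(f(proj(e,[[x,y,z-.012-.055],[x,y,z-.012]])))
E
```

```text
time: 15.75
eef_pos: [0.5542, -0.2102, 0.1727]
tcp_rot: [0.998, -0.057, -0.001, -0.001]
contact_force: [0.2, 0.7, -2.3]
opening: 0.709
time: 16.05
eef_pos: [0.555, -0.2106, 0.1736]
tcp_rot: [0.998, -0.057, 0.0, 0.0]
contact_force: [0.4, 0.3, -2.7]
opening: 0.708
16.1 [ 0.55504149 -0.21063101  0.17374726] [ 0.15984235  0.0115153  -2.5051768 ] 0.7139762597449925
[[202. 449.]
 [168. 276.]]
```

View pics/s8y.png

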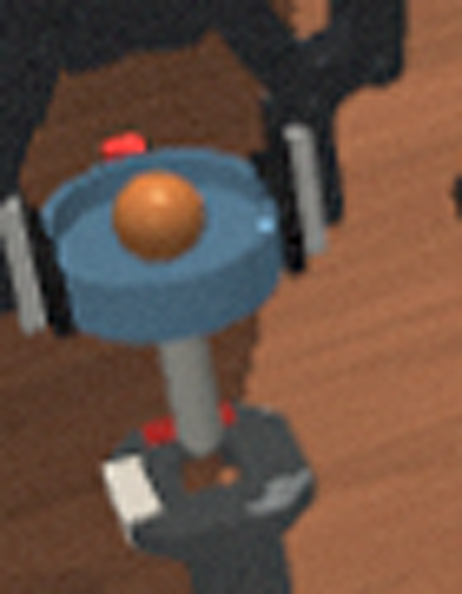

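```bash

python3 -m crank '[[0.5,-0.03,-0.03,0.2,0,0,0],[0.5,-0.02,-0.03,0.3,0,0,0],[0.5,0,0,0.2,0,0,0],[0.5,0,0,0.2,0,0,0],[0.5,0,0,0,0,0,0]]'
python3 -m crank '[[0.5,0,0,0.2,0,0,0],[0.5,0,0,0.1,0,0,0],[0.5,0,0,0,0,0,0],[0.5,0,0,0,0,0,0]]'
python3 - <<'E'
from h import *
e=cam("scene"); s=get_state();np.save("s9.npy",e,allow_pickle=True);a=e["color"][:,:,::-1]
cv2.imwrite("pics/s9y.png",cv2.resize(a[170:250,110:180],None,fx=7,fy=7,interpolation=cv2.INTER_CUBIC)[:600])
print(s["time"],s["eef_pos"],s["contact_force"],s["wrist_torque"],s["opening"])
E
```

```text
time: 16.6
eef_pos: [0.5541, -0.2097, 0.1637]
tcp_rot: [0.998, -0.057, -0.0, -0.0]
contact_force: [-0.2, -0.3, -2.7]
opening: 0.714
time: 17.0
eef_pos: [0.5544, -0.2098, 0.1613]
tcp_rot: [0.998, -0.057, 0.0, 0.0]
contact_force: [0.5, -0.3, -3.1]
opening: 0.714
17.05 [ 0.55444641 -0.20985791  0.1614217 ] [ 0.63271503 -0.06252545 -2.17605714] [ 0.01453751 -0.00169355  0.01087288] 0.7133266152709441
```

View pics/s9y.png

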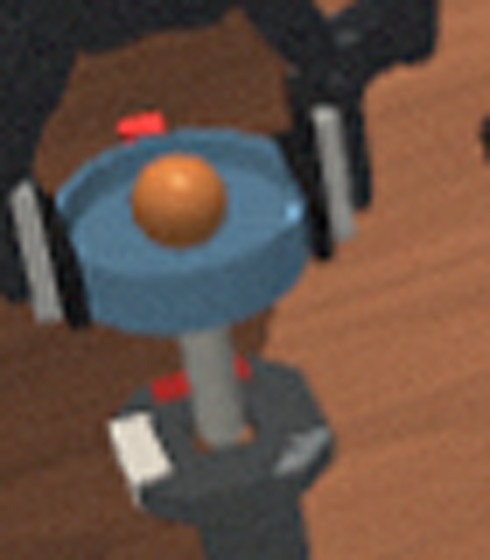

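```bash

python3 -m crank '[[0.5,0,0,0.1,0,0,0],[0.5,0,0,0.1,0,0,0],[0.5,0,0,0.1,0,0,0],[0.5,0,0,0,0,0,0]]'
python3 -c "
from plant import *
s=get_state();print(s['eef_pos'],s['contact_force'],s['wrist_torque'])"
python3 -m crank '[[0.5,0,0,0.1,0,0,0],[0.5,0,0,0.1,0,0,0],[0.5,0,0,0.1,0,0,0],[0.5,0,0,0,0,0,0]]'
python3 -c "
from plant import *
s=get_state();print(s['eef_pos'],s['contact_force'],s['wrist_torque'])"
```

```text
time: 17.45
eef_pos: [0.5542, -0.2098, 0.1581]
tcp_rot: [0.998, -0.057, -0.0, -0.0]
contact_force: [0.3, 0.1, -2.7]
opening: 0.711
[ 0.5542432  -0.20975631  0.15805793] [ 0.2693644   0.05325159 -2.74333759] [ 0.02545825 -0.05658162 -0.02364025]
time: 17.85
eef_pos: [0.5543, -0.2098, 0.1551]
tcp_rot: [0.998, -0.057, -0.0, -0.0]
contact_force: [-0.2, 0.3, -3.0]
opening: 0.716
[ 0.55426837 -0.20975705  0.15508233] [-0.22737965  0.32901748 -2.98428988] [-0.0584762   0.0069507  -0.02250136]
```

```bash

python3 -m crank '[[0.5,0,0,0.2,0,0,0],[0.5,0,0,0.2,0,0,0],[0.5,0,0,0.2,0,0,0],[0.5,0,0,0.2,0,0,0]]'
python3 -m crank '[[0.5,0,0,0.3,0,0,0],[0.5,0,0,0.3,0,0,0],[0.5,0,0,0.3,0,0,0],[0.5,0,0,0.2,0,0,0]]'
python3 -m crank '[[0.5,0,0,0.3,0,0,0],[0.5,0,0,0.2,0,0,0],[0.5,0,0,0.1,0,0,0],[0.5,0,0,0,0,0,0]]'
python3 - <<'E'
from h import *
e=cam("scene"); w=cam("wrist","w10.png"); s=get_state();a=e["color"][:,:,::-1]
cv2.imwrite("pics/s10y.png",cv2.resize(a[180:270,110:180],None,fx=6.6,fy=6.6,interpolation=cv2.INTER_CUBIC)[:600])
print(s["time"],s["eef_pos"],s["contact_force"],s["wrist_torque"],s["opening"],s["qpos"])
E
```

```text
time: 18.25
eef_pos: [0.5543, -0.2098, 0.1471]
tcp_rot: [0.998, -0.057, -0.0, -0.0]
contact_force: [-0.4, 0.5, -2.5]
opening: 0.713
time: 18.65
eef_pos: [0.5542, -0.2097, 0.1358]
tcp_rot: [0.998, -0.057, -0.0, -0.0]
contact_force: [0.8, 0.1, -2.9]
opening: 0.709
time: 19.05
eef_pos: [0.5543, -0.2098, 0.1301]
tcp_rot: [0.998, -0.057, -0.0, -0.0]
contact_force: [0.1, -1.2, -2.3]
opening: 0.708
19.15 [ 0.55444863 -0.20987275  0.13041109] [-0.81148378 -0.31795573 -3.13663364] [ 0.02588826 -0.03302337 -0.0376183 ] 0.7144603793504348 [-5.32882784e-01  2.31456318e-01  1.87261909e+00 -1.45252276e-05
  1.03736148e+00  1.15236968e+00]
```

View pics/s10y.png

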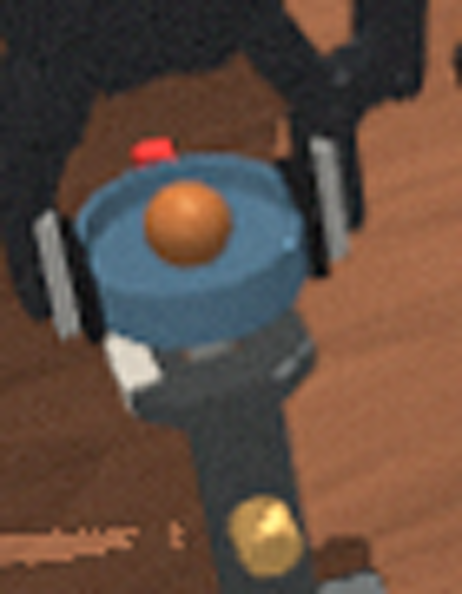

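View pics/w10.png

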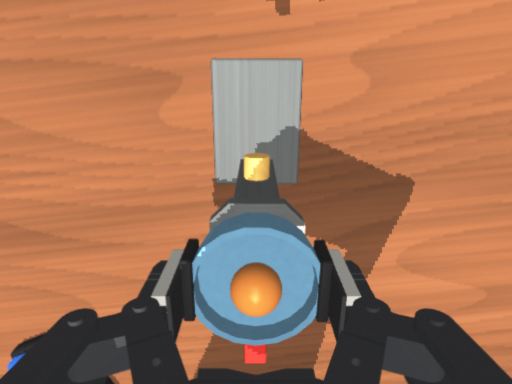

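```bash

python3 -m crank '[[0.5,0,0,0,0,0,-2],[0.5,0,0,0,0,0,-4],[0.5,0,0,0,0,0,-6],[0.5,0,0,0,0,0,-7],[0.5,0,0,0,0,0,-7]]'
python3 -m crank '[[0.5,0,0,0,0,0,-7],[0.5,0,0,0,0,0,-7],[0.5,0,0,0,0,0,-7],[0.5,0,0,0,0,0,-4],[0.5,0,0,0,0,0,-2]]'
python3 -c "
from plant import *
s=get_state();print(s['eef_pos'],s['contact_force'],s['wrist_torque'])"
```

```text
time: 19.65
eef_pos: [0.5545, -0.2099, 0.1306]
tcp_rot: [0.985, 0.171, 0.0, 0.0]
contact_force: [0.4, -0.2, -3.0]
opening: 0.715
time: 20.15
eef_pos: [0.5545, -0.2099, 0.1306]
tcp_rot: [0.919, 0.395, 0.0, 0.0]
contact_force: [-0.1, -0.6, -2.0]
opening: 0.712
[ 0.55452445 -0.20989767  0.13057979] [-0.06200911 -0.64658342 -2.04248462] [-0.02805151  0.01357726  0.06973723]
```

Turned 53° with no contact; 37° remain.

```bash

python3 -m crank '[[0.5,0,0,0,0,0,-3],[0.5,0,0,0,0,0,-6],[0.5,0,0,0,0,0,-7],[0.5,0,0,0,0,0,-7],[0.5,0,0,0,0,0,-6]]'
python3 -m crank '[[0.5,0,0,0,0,0,-4],[0.5,0,0,0,0,0,-3],[0.5,0,0,0,0,0,-1],[0.5,0,0,0,0,0,0],[0.5,0,0,0,0,0,0]]'
python3 - <<'E'
from h import *
e=cam("scene","s11.png"); w=cam("wrist","w11.png"); s=get_state();a=e["color"][:,:,::-1]
cv2.imwrite("pics/s11y.png",cv2.resize(a[170:270,100:190],None,fx=6,fy=6,interpolation=cv2.INTER_CUBIC)[:600])
Rm=R.from_quat(s["tcp_rot"]).as_matrix()
print(s["time"],s["eef_pos"],s["contact_force"],s["wrist_torque"],s["opening"],np.degrees(np.arctan2(Rm[1,0],Rm[0,0])),Rm[2],s["dq"])
E
```

```text
time: 20.65
eef_pos: [0.5545, -0.2099, 0.1306]
tcp_rot: [0.79, 0.614, 0.0, 0.0]
contact_force: [-0.9, -0.1, -3.1]
opening: 0.711
time: 21.15
eef_pos: [0.5544, -0.2099, 0.1304]
tcp_rot: [0.747, 0.665, 0.0, 0.0]
contact_force: [-0.2, 0.1, -3.3]
opening: 0.713
21.25 [ 0.55439093 -0.20984226  0.13037076] [ 0.19820953  0.45097314 -2.70139897] [ 0.05024772 -0.0270738  -0.02530068] 0.7139606984384795 83.41189458439335 [-9.85109919e-06  4.83452495e-05 -9.99999999e-01] [ 0.00073705  0.00263429 -0.00067482  0.00087738  0.00154585 -0.00302962]
```

View pics/s11y.png

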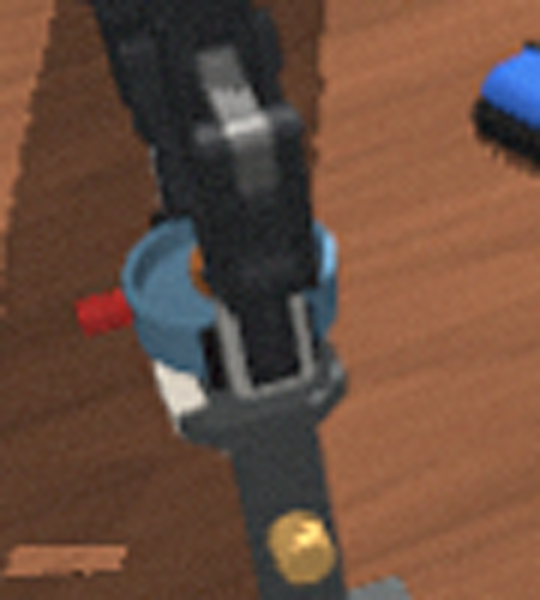

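View pics/w11.png

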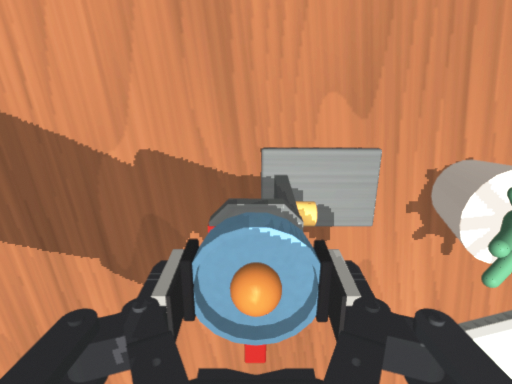

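View pics/s11.png

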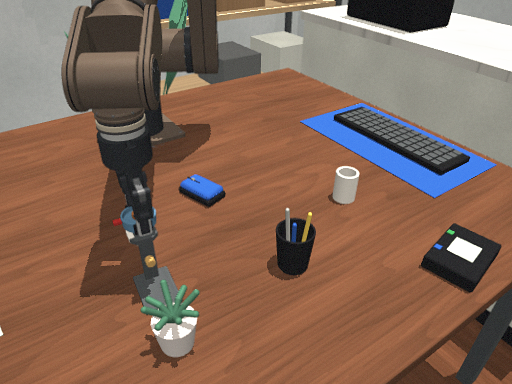

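```bash
python3 -m crank '[[0.5,0,0,0,0,0,0],[0.5,0,0,0,0,0,0],[0.5,0,0,0,0,0,0]]'
python3 -c "
from plant import *
print(sign_off())"
```

```text
time: 21.55
eef_pos: [0.5544, -0.2098, 0.1303]
tcp_rot: [0.746, 0.665, 0.0, 0.0]
contact_force: [-0.2, 0.0, -2.5]
opening: 0.714
the job is handed in; nothing more can be done
None
```

I lifted the dish off its stand, lowered the stem through the keyhole with the tab over the red mark, and turned it 90° anticlockwise. I handed the job in at about 21.6 s, with the arm still holding the dish.

**Last checks that agreed**
- **Height:** the underside is about 18 mm above the plate, which puts the key about 14 mm clear below the plate's lower face.
- **Level and tab:** the tool is level to within 0.01°. The tab's heading matches the white mark's direction to within about 0.1°.
- **Contact:** the wrist force shows only the dish's weight, about 2.5 N, so the dish is not resting on the bracket.
- **Marble and bystanders:** the marble is in the middle of the dish in the last wrist picture. The mouse, pen cup and plant are where they were in the scene picture.

**What disagreed:** before the insertion, the wrist camera put the dish about 1–1.5 mm from where the arm's own position reading and the scene camera put it. I went with the latter two. The stem then went down and turned with no sign of side contact.

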